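# Clamp a slide carrier in a bench slide press

## Robot

A 6-joint arm with a two-finger parallel gripper is mounted at the origin on a cart in front of the work surface, level with it; the furniture and walls round the work are solid. World frame = base frame: x ahead of the robot, y to its left, z up, the work surface at z = 0. Lengths are in m, angles in rad, forces in N, time in s.
With the tool pointing down it reaches from about 0.325 to 0.9 m from the base axis. Payload 3.5 kg.
Tool frame: the origin (TCP) lies on the centre line of the jaws, within the pads' length; the fingertips stand 22 mm ahead of it and the grasp point (between the pads) lies 3 mm ahead of it; x points along the fingers, z is the direction in which the jaws open and shut, and the axes are right-handed (so a half turn about x gives the same grasp; the last joint's range is limited). The gripper opens to 85 mm and grips with 20 to 120 N. Pads are 22 mm wide; open, the fingers measure 114 mm over their backs; the gripper's body (76 mm by 85 mm) begins 54 mm behind the grasp point. The pads swing forward as they close: fully open they stand 13 mm farther back than shut.
Start: joints at [1.207, 0.276, -0.026, 1.268, 0, 1.467], TCP at [0.161, 0.604, 0.253] pointing down, gripper open.
Joint ranges: [-3.12, 3.12], [-0.85, 1.88], [-1.08, 1.24], [-1.95, 2.15], [-1.57, 1.53], [-3.14, 3.14]. Speed limits (rad/s): [2.57, 2.57, 3.14, 3.14, 3.14, 3.14].

## Interface

Orientations are given as a rotation vector (axis times angle).
In Python, from bench import ctrl gives the robot as it stands. The module is installed in compiled form; this text tells all that it offers.
- The arm moves only by the tool jog_arm, never from a script. Its argument "rows" is a list of rows, each a list of 7 numbers: the shift along the tool's x, y, z in cm, then the turn, a rotation vector about the tool's x, y, z in degrees, then the opening, from -1 (shut) to 1 (fully open). A call has exactly 5 rows; each row shifts and turns the pose as measured when the row begins, along the tool's axes as they then stand; what a row does not reach is not made up. A row lasts 1/10 s, in which the tool goes at most 50 mm and 8.59 degrees, less where a joint would pass 70% of its speed; a pose out of reach is approached as far as the arm can. A call with a gripper value outside its range is refused whole. The fingers move at their own pace and stop on an object; "newtons" is the grip in N (left out, the last holds). Time passes only in rows, so rows that do not move let the fingers close, or fill a call up. It gives the time, the measured TCP pose, the force and the opening at its end, in the units of the state.
- ctrl.observe(): the state, without advancing time (a new reading comes with each control period).
- ctrl.grab_frame(name): name is "scene" or "top"; returns a dict with "frame" (384x512x3 uint8, red, green, blue), "fx", "fy", "cx", "cy" (pixels), "k1" (the pictures are not rectified: a ray, as slopes to the right and down, at radius r is drawn at 1 + k1 r^2 times it, then the intrinsics apply), "T" (4x4, takes a point from camera to world coordinates). Camera axes: x right, y up, looking along -z (the intrinsics and any distortion apply to the point x, -y, -z); pixel columns grow to the right and rows downward; lengths in m; the calibration is good to about 2 mm. A picture is of the moment at which its call begins. There is no depth.
- ctrl.hand_in(): hands the job in, once; it reports no verdict.
The state is a dict: "time": time; "joint_pos": joint angles; "dq": joint speeds; "effort": joint torques, N m; "position": TCP position; "ee_rot": TCP orientation; "ft_force": force on the tool from outside, world axes, zero at the start; "torque": the same for the moment, N m; "opening": opening from 0.0 (shut) to 1.0 (fully open).
Only numpy, scipy, OpenCV 4.12 (cv2) and the standard library are available. Lean on these libraries where they do the work, as an engineer would, in place of code of your own. Each camera call takes 0.05 s, during which the arm holds its last target.

## Task

Push the slide carrier along its channel until it is fully home against the back stop of the slide press. Then turn the press's knob clockwise until you feel the pad meet the carrier and the resistance rise sharply, add one eighth of a turn (45 degrees) more, no further, and let go. Leave the vial, the beaker and the petri dish where they stand.

Things in the scene. Friction and masses are not known exactly. Their poses are not given: they have to be found in the camera images.
- press: Small slide press fixed to the worktop: grey base plate, two rails, a back stop and a bridge (104 mm across, 26 mm deep, top at z 54 mm) over the channel. Origin on the worktop right under the knob's axis; +x runs along the channel from its mouth to the back stop, z up. Rails: 47 mm apart inside, x -65 to 43 mm, tops at z 20 mm. Channel floor at z 8 mm.
- back_stop (a point): Middle of the back stop's face, at the channel floor (34, 0, 8 mm in the press's frame); same axes as the press.
- mouth (a point): Front edge of the base plate at the channel floor (-102, 0, 8 mm in the press's frame); same axes as the press.
- slide_carrier: Loose aluminium bar, 110 mm long (x) by 44 (y) by 16 mm (z), about 0.2 kg, a glass slide let into its top; origin at the centre of its underside, x along the channel. It lies in the channel, drawn 18 to 40 mm out toward the mouth; fully home its origin is at x -21 mm of the press, its near end at x -76 mm.
- knob: Black square knob on the press's vertical screw; origin on the axis under its skirt (round, 38 mm wide, z 0 to 6 mm), 66 mm above the worktop with the screw fully up; turns with the knob, z up. Clockwise from above lowers knob, screw and the sprung rubber pad (40 mm wide) at its foot 2.5 mm per radian. Total turn 4.8 rad. It stays where left (tightened, it springs back 0.05 rad or so). Running free it takes 0.06 N m.
- knob_grip (a point): On the knob's axis, in the middle of its square grip (z 6 to 34 mm of the knob, 30 mm across flats; flats face its own x and y axes), 22 mm above the knob's origin. How far the pad stands out varies unmeasured: it meets the carrier after some 0.75 to 2.6 rad. There the torque jumps 0.12 to 0.25 N m within 0.1 rad (spring preloaded to 14 N, then 6 N per rad).
- vial: bystander: upright glass vial with blue cap, 25 mm wide, 79 mm high, origin at the centre of its foot
- beaker: bystander: small glass beaker, 45 mm wide, 50 mm high, origin at the centre of its foot
- petri_dish: bystander: round dish, 100 mm wide, 22 mm high, with dark contents, origin at the centre of its foot
Things that resemble listed ones, but are neither listed nor needed, are in the scene too. Of the things shaped like the slide_carrier, the aluminium one is meant.

How it is judged:
On the way, in this order (a step that is already met when the one before it is completed fails the run):
1. the carrier is pushed home, before the pad presses on it (x of slide_carrier in the frame of press above -0.0235 m and contact force between knob and slide_carrier below 1 N), for 0.2 s.
2. the pad presses on the carrier (contact force between knob and slide_carrier above 5 N), for 0.2 s.
At the end, for the whole second after the job is handed in: The carrier lies home (within 3.5 mm of the back stop) and the pad presses on it with 16.6 to 20.8 N, which is 45 degrees of turn past the first touch, give or take about 20 degrees; knob released, all at rest (x of slide_carrier in the frame of press above -0.0245 m and contact force between knob and slide_carrier between 16.6 and 20.8 N and linear speed of slide_carrier below 0.01 m/s and angular speed of knob below 0.05 rad/s).
It fails at once if overtightened: the pad presses on the slide carrier with more than 23.6 N (about 90 degrees past first touch) (contact force between knob and slide_carrier above 23.6 N).
It fails at once if the vial, the beaker or the petri dish is shifted by more than 15 mm (distance of any of vial, beaker, petri_dish from where it was at the start of the episode above 0.015 m).
It also fails if it takes over 72 s, if anything falls off the work surface, if the arm or the gripper's body presses on something with over 40 N, if the wrist force passes 120 N, or if a joint passes its speed limit or range.

## Working session

There is one attempt and no reset: what is moved stays moved. The work goes in short steps, Python scripts to look and compute and a tool call to move; the robot and the scene stay as the last step left them, time stands still between calls to the robot, and variables do not carry over. Pictures are saved under pics/ and viewed, and the job is handed in when it is done.

Besides the shell and the picture viewer there is one more tool, called as name(argument=value, ...), one argument or row to a line, values as JSON. jog_arm: Moves the arm, as the interface text tells. Its arguments: {"type":"object","properties":{"rows":{"type":"array"},"newtons":{"type":"number"}},"required":["rows"]}

```bash
mkdir -p pics
python3 - <<'E'
from bench import ctrl
import cv2, json
print(ctrl.observe())
for n in("scene","top"):
    f=ctrl.grab_frame(n); cv2.imwrite(f"pics/{n}0.png",f["frame"][:,:,::-1])
    print(n,{k:f[k] for k in f if k!="frame"})
E
```

```text
{'time': 0.0, 'joint_pos': array([ 1.20658779e+00,  2.77167381e-01, -2.79268674e-02,  1.26801135e+00,
       -5.84187813e-05,  1.46738647e+00]), 'dq': array([0.00034978, 0.00104083, 0.00116985, 0.00193374, 0.00022825,
       0.00140022]), 'effort': array([-2.19402536e-03, -4.45512807e+01,  2.95199293e+01,  1.63584959e-02,
       -9.58692999e-05,  1.34405229e-05]), 'position': array([0.16091773, 0.60314659, 0.25211665]), 'ee_rot': array([-1.01630032,  1.32334361,  1.0142005 ]), 'ft_force': array([ 0.86266106, -0.02819268, -0.14638927]), 'torque': array([ 0.02689562, -0.02270756, -0.01988816]), 'opening': 1.0012854677441054}
scene {'fx': 365.10059550027916, 'fy': 365.10059550027916, 'cx': 257.75313838235303, 'cy': 190.2838306408811, 'k1': -0.0996810015392819, 'T': array([[-0.44177793,  0.50388044, -0.74225114, -0.03890495],
       [-0.89704348, -0.25922228,  0.35793408,  0.35355382],
       [-0.01205205,  0.82395892,  0.56652135,  0.55858165],
       [ 0.        ,  0.        ,  0.        ,  1.        ]])}
top {'fx': 347.03106688736284, 'fy': 347.03106688736284, 'cx': 257.61587507978686, 'cy': 184.53635069161626, 'k1': 0.0358034419361976, 'T': array([[-0.00578494,  0.98472136, -0.1740413 ,  0.45199028],
       [-0.99997823, -0.00624903, -0.00211867,  0.02940024],
       [-0.00317389,  0.17402526,  0.98473607,  0.91799539],
       [ 0.        ,  0.        ,  0.        ,  1.        ]])}
```

View pics/scene0.png

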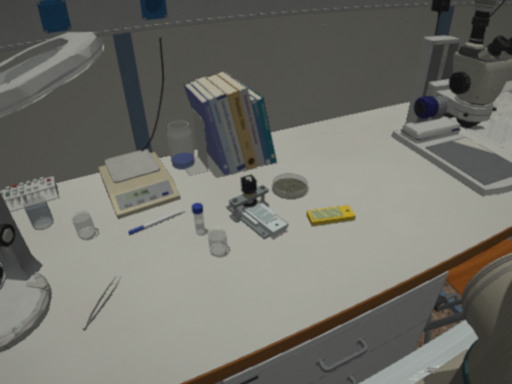

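View pics/top0.png

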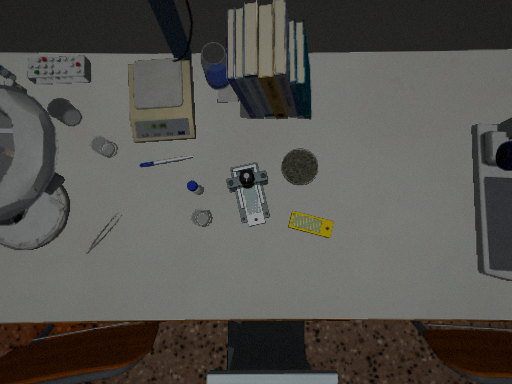

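The press is at about top (247,180) / scene (248,195). Two things are shaped like the carrier: the aluminium bar in the channel at top (253,207) / scene (264,218), and the yellow bar at top (311,224) / scene (331,215). I choose the aluminium one. The vial (195,187), beaker (202,217) and petri dish (300,166) stand around the press. I'll check the choice in a close crop.

Run:
```python
import cv2
a=cv2.imread("pics/top0.png")[150:235,210:290]
b=cv2.imread("pics/scene0.png")[165:245,210:300]
cv2.imwrite("pics/topc.png",cv2.resize(a,None,fx=7,fy=7,interpolation=cv2.INTER_CUBIC))
cv2.imwrite("pics/scenec.png",cv2.resize(b,None,fx=7,fy=7,interpolation=cv2.INTER_CUBIC))
```

```text
(no output)
```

View pics/topc.png

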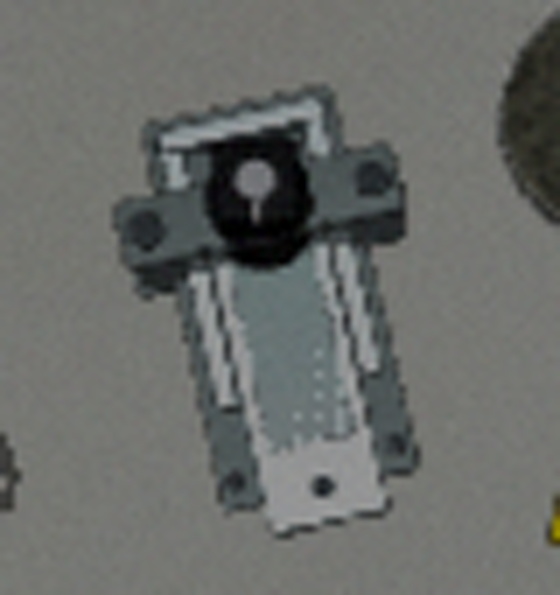

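View pics/scenec.png

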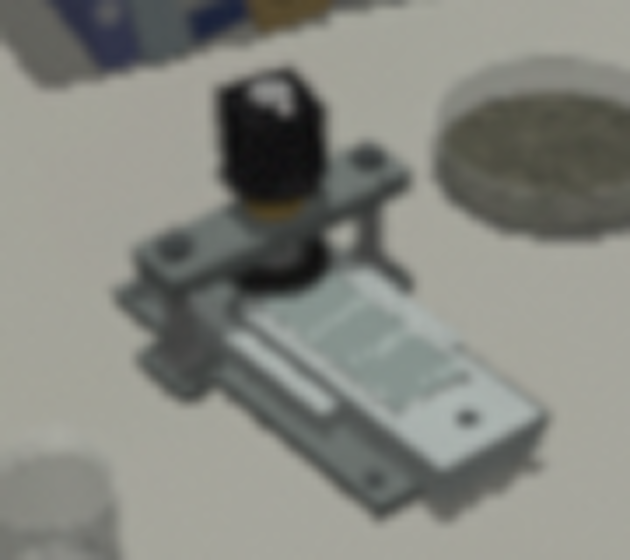

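```bash
cat > h.py <<'E'
import numpy as np, cv2
from scipy.spatial.transform import Rotation as R
def unproj(f,uv,z):
    uv=np.atleast_2d(uv).astype(float)
    K=np.array([[f["fx"],0,f["cx"]],[0,f["fy"],f["cy"]],[0,0,1]])
    n=cv2.undistortPoints(uv[:,None],K,np.array([f["k1"],0,0,0.]))[:,0]
    T=f["T"];d=np.c_[n[:,0],-n[:,1],-np.ones(len(n))]@T[:3,:3].T
    o=T[:3,3];s=(np.asarray(z)-o[2])/d[:,2]
    return o+d*s[:,None]
def proj(f,P):
    T=f["T"];p=(np.atleast_2d(P)-T[:3,3])@T[:3,:3]
    n=np.c_[p[:,0],-p[:,1]]/-p[:,2:]
    n*=1+f["k1"]*(n**2).sum(1,keepdims=True)
    return n*[f["fx"],f["fy"]]+[f["cx"],f["cy"]]
E
python3 - <<'E'
from h import *
from bench import ctrl
t=ctrl.grab_frame("top");s=ctrl.grab_frame("scene")
tp=lambda l:(np.array(l,float)+.5)/7-.5+[210,150]
sp=lambda l:(np.array(l,float)+.5)/7-.5+[210,165]
np.set_printoptions(precision=4,suppress=True)
def show(n,a): print(n);print(a)
show("bridge holes z54",unproj(t,tp([(145,228),(374,176)]),.054))
show("bridge corners LB LF RB RF",unproj(t,tp([(113,203),(130,265),(388,143),(405,208)]),.054))
show("carrier near z24",unproj(t,tp([(272,533),(390,508)]),.024))
show("base front z8 L R",unproj(t,tp([(228,510),(412,472)]),.008))
show("backstop rear corners z?",unproj(t,tp([(150,125),(325,90)]),.02))
show("knob top z100",unproj(t,tp([(254,178)]),.1))
show("sc bridge holes",unproj(s,sp([(177,247),(368,157)]),.054))
show("sc carrier near",unproj(s,sp([(440,470),(548,413)]),.024))
show("sc base front L",unproj(s,sp([(380,517)]),.008))
show("sc knob top",unproj(s,sp([(271,92)]),.1))
for n,f,uv in(("vial",t,[(192,186)]),):show(n,unproj(f,uv,.079))
show("dish,beaker",unproj(t,[(300,166),(202,217)],.02))
show("scales/books near edge",unproj(t,[(240,117),(308,117),(160,140)],[.0,.0,.03]))
print(ctrl.observe()["time"])
E
```

```text
bridge holes z54
[[0.6113 0.1004 0.054 ]
 [0.6299 0.0174 0.054 ]]
bridge corners LB LF RB RF
[[0.6206 0.1121 0.054 ]
 [0.5977 0.1057 0.054 ]
 [0.6422 0.0122 0.054 ]
 [0.618  0.0063 0.054 ]]
carrier near z24
[[0.503  0.0555 0.024 ]
 [0.5119 0.0122 0.024 ]]
base front z8 L R
[[0.5126 0.0723 0.008 ]
 [0.5263 0.0035 0.008 ]]
backstop rear corners z?
[[0.6572 0.1016 0.02  ]
 [0.6704 0.0353 0.02  ]]
knob top z100
[[0.62   0.0593 0.1   ]]
sc bridge holes
[[0.6112 0.1003 0.054 ]
 [0.6301 0.0188 0.054 ]]
sc carrier near
[[0.501  0.0585 0.024 ]
 [0.5098 0.0139 0.024 ]]
sc base front L
[[0.5057 0.0775 0.008 ]]
sc knob top
[[0.6185 0.0606 0.1   ]]
vial
[[0.5977 0.1921 0.079 ]]
dish,beaker
[[ 0.6599 -0.0813  0.02  ]
 [ 0.5265  0.1755  0.02  ]]
scales/books near edge
[[ 0.8051  0.0792  0.    ]
 [ 0.8036 -0.1095  0.    ]
 [ 0.7305  0.2895  0.03  ]]
0.2
```

```bash
cat >> h.py <<'E'
AX=np.array([.620,.0592]);YAW=.207
def press(p):
    c,s=np.cos(YAW),np.sin(YAW);return np.array([*(AX+np.array([[c,-s],[s,c]])@np.array(p[:2])),p[2]])
def topress(P):
    c,s=np.cos(YAW),np.sin(YAW);d=np.array(P[:2])-AX;return np.array([c*d[0]+s*d[1],-s*d[0]+c*d[1],P[2]])
def st(ctrl):
    o=ctrl.observe();M=R.from_rotvec(o["ee_rot"]).as_matrix()
    print("t",o["time"],"pos",o["position"].round(4),"press",topress(o["position"]).round(4),"q",o["joint_pos"].round(3))
    zd=np.degrees(np.arctan2(M[1,2],M[0,2]));print("x",M[:,0].round(3),"z-heading",zd.round(2),"rel press",(zd-np.degrees(YAW)).round(2))
    print("F",o["ft_force"].round(2),"Tq",o["torque"].round(3),"eff6",o["effort"][5],"open",o["opening"].__round__(3))
    return o,M
E
python3 - <<'E'
from h import *
from bench import ctrl
o,M=st(ctrl)
for g in ([-.16,0,.2],[-.16,0,.036]):
    w=press(g);print(w,"tool cm",(M.T@(w-o["position"])*100).round(2))
import cv2
f=ctrl.grab_frame("top")
t=cv2.resize(f["frame"][165:195,230:265,::-1],None,fx=16,fy=16,interpolation=cv2.INTER_LANCZOS4)
f=ctrl.grab_frame("scene")
s=cv2.resize(f["frame"][170:205,232:267,::-1],None,fx=16,fy=16,interpolation=cv2.INTER_LANCZOS4)
t=cv2.convertScaleAbs(t,alpha=2.5);s=cv2.convertScaleAbs(s,alpha=2.5)
cv2.imwrite("pics/kt.png",t);cv2.imwrite("pics/ks.png",s)
E
```

```text
t 0.2 pos [0.161  0.6034 0.2526] press [-0.3373  0.6269  0.2526] q [ 1.207  0.277 -0.027  1.268  0.     1.467]
x [-0.001 -0.001 -1.   ] z-heading 75.06 rel press 63.2
F [-0.44 -0.14 -0.28] Tq [-0.004 -0.022  0.015] eff6 -7.893082454302203e-07 open 1.003
[0.4634157  0.02631602 0.2       ] tool cm [  5.32 -44.1  -47.95]
[0.4634157  0.02631602 0.036     ] tool cm [ 21.72 -44.1  -47.93]
```

View pics/kt.png

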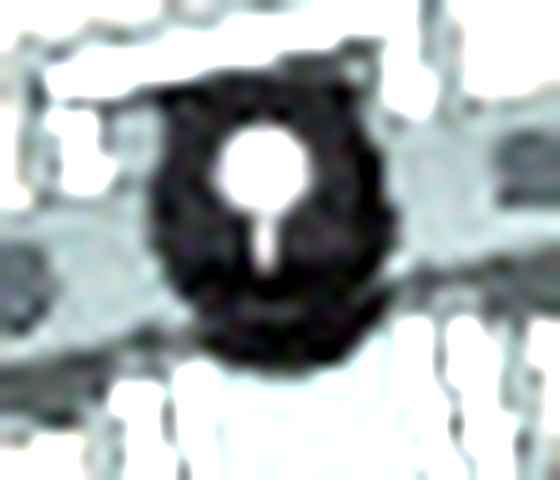

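View pics/ks.png

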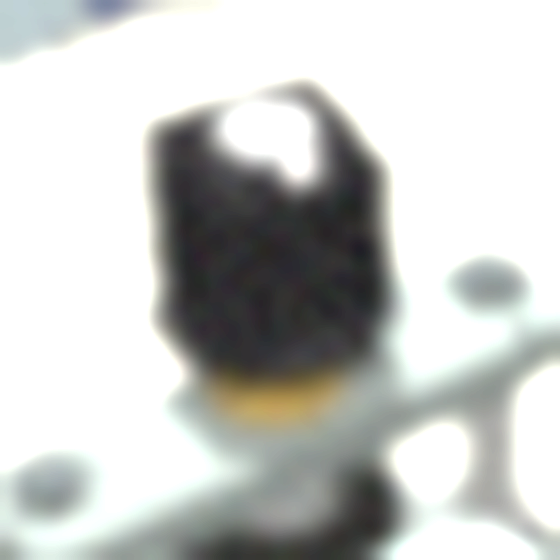

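Run:
```python
from h import *
from bench import ctrl
f=ctrl.grab_frame("top");s=ctrl.grab_frame("scene")
a=unproj(f,(np.array([(262,170),(265,268)])+.5)/16-.5+[230,165],.1);d=a[1]-a[0]
print(a,np.degrees(np.arctan2(d[1],d[0])))
c=unproj(s,(np.array([(155,125),(308,85),(385,165)])+.5)/16-.5+[232,170],.1)
for i,j in((0,1),(1,2)):
    d=c[j]-c[i];print(c[i],np.hypot(*d[:2]),np.degrees(np.arctan2(d[1],d[0])))
print((c[0]+c[2])/2)
```

```text
[[0.61965144 0.05919179 0.1       ]
 [0.60466318 0.05874154 0.1       ]] -178.27933173091628
[0.62759643 0.07462088 0.1       ] 0.02461000452002827 -90.78079516393299
[0.62726107 0.05001316 0.1       ] 0.024807163641434985 -178.63834498993504
[0.61502867 0.06202227 0.1       ]
```

jog_arm(
  rows=[
    [0,-3,-3.3,0,0,0,-1],
    [0,-3.3,-3.5,0,0,0,-1],
    [0,-3.3,-3.5,0,0,0,-1],
    [0,-3.3,-3.5,0,0,0,-1],
    [0,-3.3,-3.5,0,0,0,-1],
  ],
)

```text
time: 0.9
position: [0.275, 0.3946, 0.2523]
ee_rot: [-1.02, 1.313, 1.024]
ft_force: [0.6, 0.2, 0.1]
opening: 0.141
```

jog_arm(
  rows=[
    [0,-3.3,-3.5,0,0,0,-1],
    [0,-3.3,-3.5,0,0,0,-1],
    [0,-3.3,-3.5,0,0,0,-1],
    [0,-3.3,-3.5,0,0,0,-1],
    [0,-3.0,-3.3,0,0,0,-1],
  ],
)

```text
time: 1.4
position: [0.3924, 0.1783, 0.2534]
ee_rot: [-1.023, 1.306, 1.023]
ft_force: [1.1, 0.4, 0.1]
opening: 0.001
```

jog_arm(
  rows=[
    [3,0,0,-8,0,0,-1],
    [3,0,0,-8,0,0,-1],
    [3,0,0,-8,0,0,-1],
    [0,0,0,-3,0,0,-1],
    [0,0,0,0,0,0,-1],
  ],
)

```text
time: 1.9
position: [0.3994, 0.1722, 0.1633]
ee_rot: [-1.378, 1.077, 1.363]
ft_force: [0.4, 0.2, 0.7]
opening: 0.005
```

Run:
```python
from h import *
from bench import ctrl
o,M=st(ctrl)
for g in ([-.16,0,.1],[-.16,0,.036]):
    w=press(g);print(w,"tool cm",(M.T@(w-o["position"])*100).round(2))
```

```text
t 1.9 pos [0.3994 0.1722 0.1633] press [-0.1926  0.156   0.1633] q [ 0.257 -0.004 -0.553  1.004  0.003  0.03 ]
x [ 0.017  0.007 -1.   ] z-heading 102.98 rel press 91.12
F [0.37 0.19 0.75] Tq [-0.013  0.026 -0.019] eff6 -0.18626756966114044 open 0.005
[0.4634157  0.02631602 0.1       ] tool cm [  6.33  -2.84 -15.68]
[0.4634157  0.02631602 0.036     ] tool cm [ 12.73  -2.73 -15.7 ]
```

jog_arm(
  rows=[
    [0,-0.9,-4.5,-1,0,1,-1],
    [0,-0.9,-4.5,0,0,0,-1],
    [0,-0.9,-4.5,0,0,0,-1],
    [1,0,-2,0,0,0,-1],
    [1,0,0,0,0,0,-1],
  ],
)

```text
time: 2.4
position: [0.4689, 0.0252, 0.147]
ee_rot: [-1.392, 1.073, 1.38]
ft_force: [0.0, 0.5, 0.2]
opening: 0.002
```

Run:
```python
from h import *
from bench import ctrl
o,M=st(ctrl)
for g in ([-.16,0,.1],[-.16,0,.036]):
    w=press(g);print(w,"tool cm",(M.T@(w-o["position"])*100).round(2))
```

```text
t 2.4 pos [0.4689 0.0252 0.147 ] press [-0.1548 -0.0022  0.147 ] q [-0.086  0.081 -0.502  0.978  0.004 -0.332]
x [ 0.011  0.003 -1.   ] z-heading 104.09 rel press 92.23
F [0.02 0.45 0.16] Tq [-0.01   0.057 -0.03 ] eff6 -0.145305753685534 open 0.002
[0.4634157  0.02631602 0.1       ] tool cm [4.69 0.56 0.24]
[0.4634157  0.02631602 0.036     ] tool cm [11.09  0.63  0.24]
```

jog_arm(
  rows=[
    [3,0.5,0.2,2,0,0.6,-1],
    [3,0,0,0,0,0,-1],
    [3,0,0,0,0,0,-1],
    [1.5,0,0,0,0,0,-1],
    [0,0,0,0,0,0,-1],
  ],
)

```text
time: 2.9
position: [0.4657, 0.0291, 0.0403]
ee_rot: [-1.36, 1.099, 1.355]
ft_force: [-0.3, -0.5, 0.6]
opening: -0.001
```

Run:
```python
from h import *
from bench import ctrl
o,M=st(ctrl)
w=press([-.105,0,.036]);print(w,"tool cm",(M.T@(w-o["position"])*100).round(2))
f=ctrl.grab_frame("scene");cv2.imwrite("pics/s1.png",cv2.resize(f["frame"][140:270,190:320,::-1],None,fx=4.5,fy=4.5,interpolation=cv2.INTER_CUBIC))
```

```text
t 2.9 pos [0.4657 0.0291 0.0403] press [-0.1572  0.0022  0.0403] q [-0.078  0.22  -0.613  0.732  0.003 -0.283]
x [ 0.006  0.003 -1.   ] z-heading 101.77 rel press 89.91
F [-0.28 -0.5   0.64] Tq [0.016 0.056 0.009] eff6 -0.008553303487133235 open -0.001
[0.51724155 0.03761989 0.036     ] tool cm [ 0.46 -5.22 -0.21]
```

View pics/s1.png

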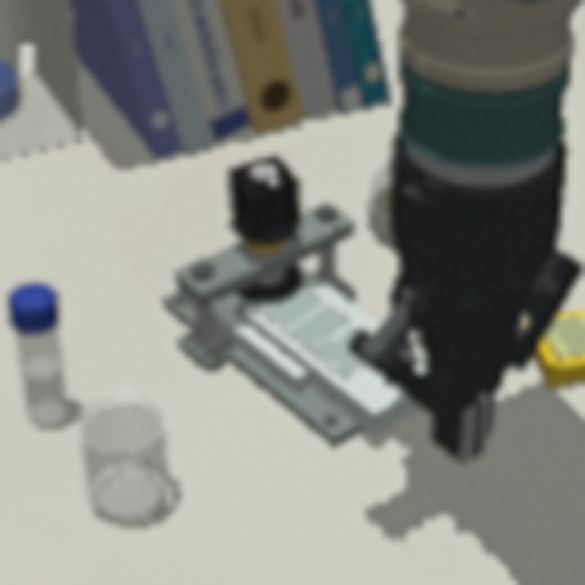

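The fingertips (465,440) stand just in front of the carrier's near end (400,400), lined up with the channel. I'll lower 4 mm and push.

jog_arm(
  rows=[
    [0.4,-1,-0.2,0,0,0,-1],
    [0,-1,0,0,0,0,-1],
    [0,-0.8,0,0,0,0,-1],
    [0,-0.8,0,0,0,0,-1],
    [0,-0.8,0,0,0,0,-1],
  ],
)

```text
time: 3.45
position: [0.5156, 0.0378, 0.0412]
ee_rot: [-1.365, 1.094, 1.35]
ft_force: [-0.4, 0.4, -1.0]
opening: -0.001
```

Run:
```python
from h import *
from bench import ctrl
st(ctrl)
```

```text
t 3.45 pos [0.5156 0.0378 0.0412] press [-0.1066  0.0005  0.0412] q [-0.054  0.291 -0.512  0.756  0.003 -0.26 ]
x [ 0.013  0.002 -1.   ] z-heading 101.82 rel press 89.96
F [-0.4   0.35 -0.98] Tq [-0.04   0.23  -0.015] eff6 -0.02875247912015766 open -0.001
```

jog_arm(
  rows=[
    [0.5,0.1,0,0,0,0,-1],
    [0.2,-0.6,0,0,0,0,-1],
    [0.1,-0.5,0,0,0,0,-1],
    [0.1,-0.4,0,0,0,0,-1],
    [0,0,0,0,0,0,-1],
  ],
)

```text
time: 3.95
position: [0.5316, 0.0408, 0.0319]
ee_rot: [-1.365, 1.095, 1.35]
ft_force: [-0.1, 0.0, 0.2]
opening: -0.002
```

Run:
```python
from h import *
from bench import ctrl
st(ctrl)
```

```text
t 3.95 pos [0.5316 0.0408 0.0319] press [-0.0903  0.0002  0.0319] q [-0.046  0.328 -0.483  0.747  0.003 -0.252]
x [ 0.013  0.002 -1.   ] z-heading 101.81 rel press 89.95
F [-0.05  0.    0.22] Tq [ 0.035 -0.017  0.07 ] eff6 0.00548321841051802 open -0.002
```

jog_arm(
  rows=[
    [-0.15,-0.2,0,0,0,0,-1],
    [0,-0.2,0,0,0,0,-1],
    [0,-0.2,0,0,0,0,-1],
    [0,-0.2,0,0,0,0,-1],
    [0,-0.2,0,0,0,0,-1],
  ],
)

```text
time: 4.45
position: [0.535, 0.042, 0.0325]
ee_rot: [-1.359, 1.106, 1.359]
ft_force: [-4.4, -0.9, 3.3]
opening: 0.001
```

Run:
```python
from h import *
from bench import ctrl
st(ctrl)
```

```text
t 4.45 pos [0.535  0.042  0.0325] press [-0.0867  0.0006  0.0325] q [-0.042  0.339 -0.464  0.768 -0.001 -0.247]
x [-0.001 -0.001 -1.   ] z-heading 101.77 rel press 89.91
F [-4.42 -0.91  3.26] Tq [-0.259  0.971  0.058] eff6 0.0017950416440726258 open 0.001
```

jog_arm(
  rows=[
    [0,-0.3,0,0,0,0,-1],
    [0,-0.4,0,0,0,0,-1],
    [0,-0.4,0,0,0,0,-1],
    [0,-0.4,0,0,0,0,-1],
    [0,-0.4,0,0,0,0,-1],
  ],
)

```text
time: 4.95
position: [0.5353, 0.0429, 0.0302]
ee_rot: [-1.345, 1.14, 1.385]
ft_force: [-10.9, -2.8, 15.7]
opening: -0.001
```

Run:
```python
from h import *
from bench import ctrl
st(ctrl)
f=ctrl.grab_frame("top");cv2.imwrite("pics/t2.png",cv2.resize(f["frame"][150:235,210:290,::-1],None,fx=7,fy=7,interpolation=cv2.INTER_CUBIC))
```

```text
t 4.95 pos [0.5353 0.0429 0.0302] press [-0.0863  0.0015  0.0302] q [-0.034  0.363 -0.435  0.81  -0.012 -0.238]
x [-0.038 -0.011 -0.999] z-heading 101.68 rel press 89.82
F [-10.93  -2.81  15.69] Tq [-0.624  2.194 -0.015] eff6 -0.008525589073542506 open -0.001
```

It stopped at x' −0.086 (−0.087 expected) with the force rising to 11 N, so it is home. Backing off and checking.

jog_arm(
  rows=[
    [-0.3,0.5,0,0,0,0,-1],
    [-0.5,2,0,0,0,-2,-1],
    [-2,3,0,0,0,0,-1],
    [-4.8,1,0,0,0,0,-1],
    [-4.8,0,0,-4,0,0,1],
  ],
)

```text
time: 5.5
position: [0.4669, 0.0304, 0.1526]
ee_rot: [-1.404, 1.073, 1.418]
ft_force: [1.5, 0.3, 0.1]
opening: 0.161
```

jog_arm(
  rows=[
    [-3,0,0,-8,0,0,1],
    [0,0,0,-8,0,0,1],
    [0,0,0,-8,0,0,1],
    [0,0,0,-8,0,0,1],
    [0,0,0,-8,0,0,1],
  ],
)

```text
time: 6.0
position: [0.4766, 0.0304, 0.1964]
ee_rot: [-1.917, 0.549, 1.877]
ft_force: [-0.9, -0.2, 0.3]
opening: 0.992
```

Run:
```python
from h import *
from bench import ctrl
o,M=st(ctrl)
w=press([0,0,.2]);print(w,"tool cm",(M.T@(w-o["position"])*100).round(2))
f=ctrl.grab_frame("scene");cv2.imwrite("pics/s3.png",cv2.resize(f["frame"][140:270,190:320,::-1],None,fx=4.5,fy=4.5,interpolation=cv2.INTER_CUBIC))
```

```text
t 6.0 pos [0.4766 0.0304 0.1964] press [-0.1462  0.0013  0.1964] q [-7.200e-02  4.100e-02 -4.310e-01  1.079e+00  1.000e-03 -1.074e+00]
x [ 0.021 -0.    -1.   ] z-heading 147.4 rel press 135.54
F [-0.9  -0.22  0.29] Tq [-0.005  0.07   0.05 ] eff6 0.9590861946344376 open 0.992
[0.62   0.0592 0.2   ] tool cm [ -0.07 -10.15 -10.53]
```

View pics/s3.png

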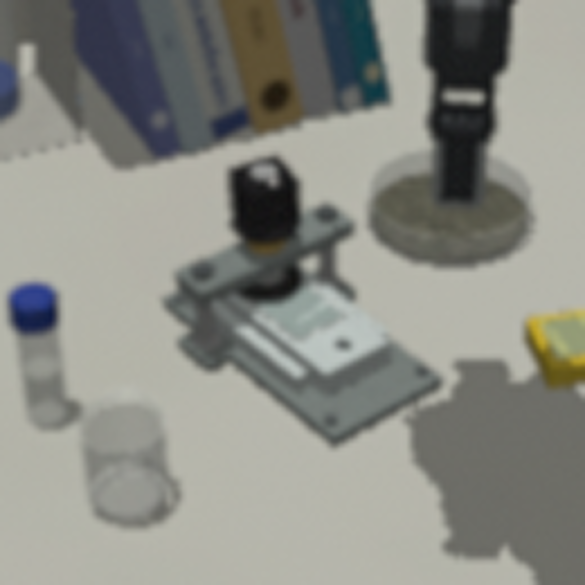

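Run:
```python
from h import *
from bench import ctrl
f=ctrl.grab_frame("scene")
c=unproj(f,(np.array([(322,375),(385,345)])+.5)/4.5-.5+[190,140],.024)
print([topress(p).round(4) for p in c])
```

```text
[array([-0.0771,  0.0243,  0.024 ]), array([-0.0786, -0.0164,  0.024 ])]
```

jog_arm(
  rows=[
    [0,-2,-2.1,-8,0,0,1],
    [0,-2,-2,-8,0,0,1],
    [0,-1.5,-2,-8,0,0,1],
    [0,-1,-2,-8,0,0,1],
    [0,0,-1,-2,0,0,1],
  ],
)

```text
time: 6.6
position: [0.5895, 0.0622, 0.1984]
ee_rot: [2.236, 0.027, -2.184]
ft_force: [-0.4, 1.0, -0.9]
opening: 0.998
```

Run:
```python
from h import *
from bench import ctrl
o,M=st(ctrl)
w=press([0,0,.13]);print(w,"tool cm",(M.T@(w-o["position"])*100).round(2));print(M.round(3))
```

```text
t 6.6 pos [0.5895 0.0622 0.1984] press [-0.0292  0.0092  0.1984] q [-4.000e-03  2.390e-01 -1.940e-01  1.114e+00  1.000e-03 -1.599e+00]
x [ 0.023  0.001 -1.   ] z-heading -178.66 rel press -190.52
F [-0.4   0.96 -0.86] Tq [-0.036  0.041  0.008] eff6 -0.03188858390785754 open 0.998
[0.62   0.0592 0.13  ] tool cm [ 6.91  0.37 -2.88]
[[ 0.023  0.023 -0.999]
 [ 0.001 -1.    -0.023]
 [-1.    -0.    -0.023]]
```

jog_arm(
  rows=[
    [0,0.37,-1.5,0,-1.3,0,1],
    [0,0,-1.5,0,0,0,1],
    [1,0,0,0,0,0,1],
    [2,0,0,0,0,0,1],
    [0,0,0,0,0,0,1],
  ],
)

```text
time: 7.1
position: [0.6229, 0.06, 0.1666]
ee_rot: [2.22, 0.013, -2.214]
ft_force: [-0.9, 1.0, -0.8]
opening: 1.0
```

Run:
```python
from h import *
from bench import ctrl
o,M=st(ctrl)
w=press([0,0,.097]);print(w,"tool cm",(M.T@(w-o["position"])*100).round(2))
f=ctrl.grab_frame("scene");cv2.imwrite("pics/s4.png",cv2.resize(f["frame"][120:250,190:320,::-1],None,fx=4.5,fy=4.5,interpolation=cv2.INTER_CUBIC))
```

```text
t 7.1 pos [0.6229 0.06   0.1666] press [0.003  0.0002 0.1666] q [-0.008  0.331 -0.141  1.096  0.002 -1.589]
x [ 0.003  0.002 -1.   ] z-heading -179.41 rel press -191.27
F [-0.95  0.99 -0.83] Tq [0.049 0.056 0.02 ] eff6 -0.00962272344622761 open 1.0
[0.62   0.0592 0.097 ] tool cm [6.96 0.09 0.31]
```

View pics/s4.png

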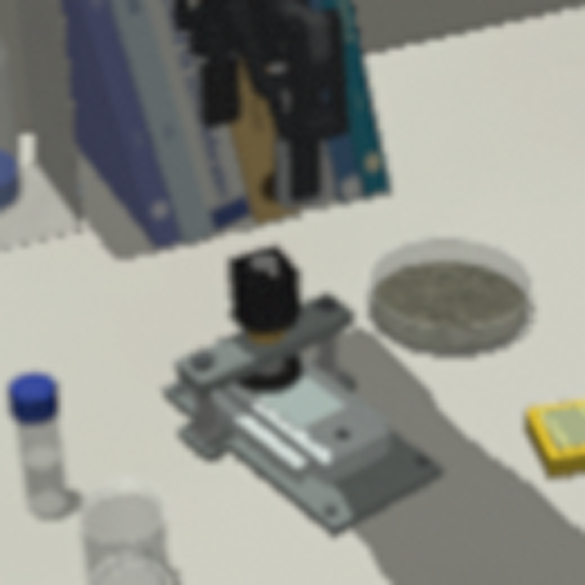

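The open jaws straddle the knob, at (225,90) and (305,170) above the knob at (263,290). The carrier is home and the bystanders are untouched. Descending.

jog_arm(
  rows=[
    [1.5,0.1,0.3,-0.7,0,0,1],
    [2,0,0,0,0,0,1],
    [2,0,0,0,0,0,1],
    [1.2,0,0,0,0,0,1],
    [0,0,0,0,0,0,1],
  ],
)

```text
time: 7.65
position: [0.6209, 0.0593, 0.1034]
ee_rot: [2.225, 0.022, -2.201]
ft_force: [-0.5, -0.6, 0.0]
opening: 1.003
```

Run:
```python
from h import *
from bench import ctrl
o,M=st(ctrl)
w=press([0,0,.097]);print(w,"tool cm",(M.T@(w-o["position"])*100).round(2))
```

```text
t 7.65 pos [0.6209 0.0593 0.1034] press [ 9.000e-04 -1.000e-04  1.034e-01] q [-0.009  0.38  -0.218  0.962  0.002 -1.599]
x [ 0.011  0.002 -1.   ] z-heading -178.94 rel press -190.8
F [-0.54 -0.57  0.01] Tq [ 0.052  0.006 -0.014] eff6 -0.0017472437320975587 open 1.003
[0.62   0.0592 0.097 ] tool cm [0.64 0.   0.1 ]
```

jog_arm(
  rows=[
    [0.6,0,0.1,-0.3,-0.5,0,1],
    [0,0,0,0,0,0,0.3],
    [0,0,0,0,0,0,-0.3],
    [0,0,0,0,0,0,-1],
    [0,0,0,0,0,0,-1],
  ],
  newtons=40,
)

```text
time: 8.15
position: [0.6202, 0.0592, 0.1008]
ee_rot: [2.213, 0.027, -2.208]
ft_force: [-3.1, 0.6, 16.7]
opening: 0.337
```

jog_arm(
  rows=[
    [0,0,0,0,0,0,-1],
    [0,0,0,0,0,0,-1],
    [0,0,0,0,0,0,-1],
    [0,0,0,0,0,0,-1],
    [0,0,0,0,0,0,-1],
  ],
)

```text
time: 8.65
position: [0.6203, 0.0592, 0.1012]
ee_rot: [2.214, 0.027, -2.207]
ft_force: [-0.2, 0.5, 0.4]
opening: 0.342
```

Run:
```python
from h import *
from bench import ctrl
st(ctrl)
f=ctrl.grab_frame("scene");cv2.imwrite("pics/s5.png",cv2.resize(f["frame"][120:250,190:320,::-1],None,fx=4.5,fy=4.5,interpolation=cv2.INTER_CUBIC))
```

```text
t 8.65 pos [0.6203 0.0592 0.1012] press [ 0.0003 -0.      0.1012] q [-9.000e-03  3.850e-01 -2.150e-01  9.670e-01  1.000e-03 -1.603e+00]
x [ 0.003  0.001 -1.   ] z-heading -178.68 rel press -190.54
F [-0.19  0.51  0.35] Tq [ 0.024  0.032 -0.039] eff6 -0.027102396707050502 open 0.342
```

View pics/s5.png

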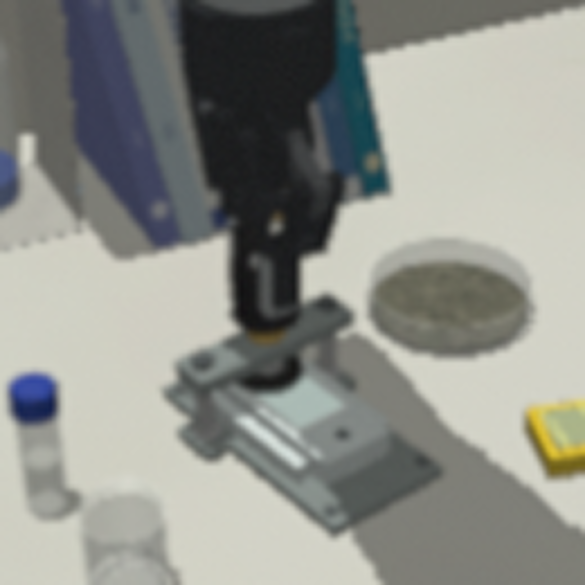

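The knob is held (opening 0.342 ≈ 29 mm against 30 mm). Now turning it, watching torque.

jog_arm(
  rows=[
    [0.02,0,0,5,0,0,-1],
    [0.02,0,0,5,0,0,-1],
    [0.02,0,0,5,0,0,-1],
    [0.02,0,0,5,0,0,-1],
    [0.02,0,0,5,0,0,-1],
  ],
)

```text
time: 9.2
position: [0.62, 0.0592, 0.1]
ee_rot: [-1.986, 0.43, 1.982]
ft_force: [-1.3, 0.4, -0.8]
opening: 0.345
```

Run:
```python
from h import *
from bench import ctrl
st(ctrl)
```

```text
t 9.2 pos [0.62   0.0592 0.1   ] press [0.  0.  0.1] q [-9.000e-03  3.870e-01 -2.160e-01  9.660e-01  1.000e-03 -1.151e+00]
x [ 0.002  0.001 -1.   ] z-heading 155.46 rel press 143.6
F [-1.31  0.4  -0.79] Tq [-0.033  0.015  0.146] eff6 -0.521385669708252 open 0.345
```

jog_arm(
  rows=[
    [0.02,0,0,3,0,0,-1],
    [0.01,0,0,3,0,0,-1],
    [0.01,0,0,3,0,0,-1],
    [0.01,0,0,3,0,0,-1],
    [0.01,0,0,3,0,0,-1],
  ],
)

```text
time: 9.7
position: [0.6198, 0.0594, 0.0994]
ee_rot: [-1.817, 0.662, 1.814]
ft_force: [-0.6, 0.9, -0.5]
opening: 0.343
```

Run:
```python
from h import *
from bench import ctrl
st(ctrl)
```

```text
t 9.7 pos [0.6198 0.0594 0.0994] press [-0.0001  0.0002  0.0994] q [-0.008  0.387 -0.217  0.965  0.    -0.879]
x [ 0.002  0.    -1.   ] z-heading 139.89 rel press 128.03
F [-0.57  0.85 -0.5 ] Tq [-0.085  0.043  0.06 ] eff6 -0.28848021291196346 open 0.343
```

jog_arm(
  rows=[
    [0.01,0,0,2.4,0,0,-1],
    [0.01,0,0,2.4,0,0,-1],
    [0.01,0,0,2.4,0,0,-1],
    [0.01,0,0,2.4,0,0,-1],
    [0.01,0,0,2.4,0,0,-1],
  ],
)

```text
time: 10.2
position: [0.6198, 0.0594, 0.0988]
ee_rot: [-1.674, 0.825, 1.671]
ft_force: [-0.0, -0.2, -0.9]
opening: 0.345
```

Run:
```python
from h import *
from bench import ctrl
st(ctrl)
```

```text
t 10.2 pos [0.6198 0.0594 0.0988] press [-0.0002  0.0003  0.0988] q [-0.008  0.388 -0.217  0.964 -0.    -0.662]
x [ 0.001 -0.001 -1.   ] z-heading 127.48 rel press 115.62
F [-0.04 -0.19 -0.91] Tq [-0.103  0.04   0.036] eff6 -0.21948805544525385 open 0.345
```

jog_arm(
  rows=[
    [0.01,0,0,2.4,0,0,-1],
    [0.01,0,0,2.4,0,0,-1],
    [0.01,0,0,2.4,0,0,-1],
    [0.01,0,0,2.4,0,0,-1],
    [0.01,0,0,2.4,0,0,-1],
  ],
)

```text
time: 10.7
position: [0.6197, 0.0595, 0.0983]
ee_rot: [-1.526, 0.97, 1.523]
ft_force: [-0.0, 0.0, -0.4]
opening: 0.34
```

Run:
```python
from h import *
from bench import ctrl
st(ctrl)
```

```text
t 10.7 pos [0.6197 0.0595 0.0983] press [-0.0003  0.0004  0.0983] q [-0.008  0.389 -0.217  0.964 -0.001 -0.445]
x [ 0.001 -0.001 -1.   ] z-heading 115.08 rel press 103.22
F [-0.04  0.02 -0.36] Tq [-0.004  0.039  0.012] eff6 -0.21961131133139133 open 0.34
```

Joint-6 effort is very repeatable in free running (−0.2195 twice at this rate). Continuing at the same rate.

jog_arm(
  rows=[
    [0.01,0,0,2.4,0,0,-1],
    [0.01,0,0,2.4,0,0,-1],
    [0.01,0,0,2.4,0,0,-1],
    [0.01,0,0,2.4,0,0,-1],
    [0.01,0,0,2.4,0,0,-1],
  ],
)

```text
time: 11.2
position: [0.6196, 0.0597, 0.0977]
ee_rot: [-1.372, 1.097, 1.369]
ft_force: [0.3, 0.3, 0.2]
opening: 0.342
```

Run:
```python
from h import *
from bench import ctrl
st(ctrl)
```

```text
t 11.2 pos [0.6196 0.0597 0.0977] press [-0.0003  0.0005  0.0977] q [-0.007  0.389 -0.218  0.963 -0.002 -0.228]
x [ 0.001 -0.002 -1.   ] z-heading 102.69 rel press 90.83
F [0.27 0.29 0.22] Tq [-0.037  0.11   0.048] eff6 -0.21972164511680603 open 0.342
```

jog_arm(
  rows=[
    [0.01,0,0,2.4,0,0,-1],
    [0.01,0,0,2.4,0,0,-1],
    [0.01,0,0,2.4,0,0,-1],
    [0.01,0,0,2.4,0,0,-1],
    [0.01,0,0,2.4,0,0,-1],
  ],
)

```text
time: 11.7
position: [0.6195, 0.0598, 0.0972]
ee_rot: [-1.215, 1.208, 1.212]
ft_force: [-0.2, -0.0, 0.1]
opening: 0.345
```

Run:
```python
from h import *
from bench import ctrl
st(ctrl)
```

```text
t 11.7 pos [0.6195 0.0598 0.0972] press [-0.0003  0.0007  0.0972] q [-0.006  0.39  -0.218  0.962 -0.003 -0.012]
x [ 0.    -0.003 -1.   ] z-heading 90.3 rel press 78.44
F [-0.22 -0.02  0.12] Tq [-0.05   0.097  0.053] eff6 -0.21979034878313541 open 0.345
```

jog_arm(
  rows=[
    [0.01,0,0,2.4,0,0,-1],
    [0.01,0,0,2.4,0,0,-1],
    [0.01,0,0,2.4,0,0,-1],
    [0.01,0,0,2.4,0,0,-1],
    [0.01,0,0,2.4,0,0,-1],
  ],
)

```text
time: 12.2
position: [0.6196, 0.06, 0.0969]
ee_rot: [-1.055, 1.303, 1.051]
ft_force: [-2.0, 0.6, -0.1]
opening: 0.341
```

Run:
```python
from h import *
from bench import ctrl
st(ctrl)
```

```text
t 12.2 pos [0.6196 0.06   0.0969] press [-0.0003  0.0008  0.0969] q [-0.006  0.391 -0.218  0.962 -0.003  0.204]
x [ 0.    -0.003 -1.   ] z-heading 77.96 rel press 66.1
F [-2.03  0.59 -0.09] Tq [-0.075  0.124  0.223] eff6 -0.04729138221591711 open 0.341
```

jog_arm(
  rows=[
    [0.01,0,0,2.4,0,0,-1],
    [0.01,0,0,2.4,0,0,-1],
    [0.01,0,0,2.4,0,0,-1],
    [0.01,0,0,2.4,0,0,-1],
    [0.01,0,0,2.4,0,0,-1],
  ],
)

```text
time: 12.7
position: [0.6195, 0.0601, 0.0963]
ee_rot: [-0.895, 1.383, 0.89]
ft_force: [-0.5, -0.2, -0.2]
opening: 0.343
```

Run:
```python
from h import *
from bench import ctrl
st(ctrl)
```

```text
t 12.7 pos [0.6195 0.0601 0.0963] press [-0.0003  0.001   0.0963] q [-0.005  0.392 -0.218  0.962 -0.004  0.418]
x [-0.    -0.004 -1.   ] z-heading 65.75 rel press 53.89
F [-0.46 -0.16 -0.22] Tq [-0.088  0.096  0.244] eff6 -0.03539001219905913 open 0.343
```

The jump came between 90.3° and 78° heading: effort rose 0.17 and then flattened, and torque about z went from 0.05 to 0.22 N m. First touch is about 86 ± 4°. The target is about 45° past that plus roughly 3° of springback, so a heading near 39°.

jog_arm(
  rows=[
    [0.01,0,0,2.4,0,0,-1],
    [0.01,0,0,2.4,0,0,-1],
    [0.01,0,0,2.4,0,0,-1],
    [0.01,0,0,2.4,0,0,-1],
    [0.01,0,0,2.4,0,0,-1],
  ],
)

```text
time: 13.2
position: [0.6196, 0.0603, 0.0958]
ee_rot: [-0.733, 1.448, 0.726]
ft_force: [-0.5, -0.2, 0.1]
opening: 0.339
```

Run:
```python
from h import *
from bench import ctrl
st(ctrl)
```

```text
t 13.2 pos [0.6196 0.0603 0.0958] press [-0.0001  0.0011  0.0958] q [-0.005  0.392 -0.218  0.961 -0.005  0.632]
x [-0.001 -0.005 -1.   ] z-heading 53.54 rel press 41.68
F [-0.51 -0.23  0.1 ] Tq [-0.041  0.145  0.221] eff6 -0.02074137912131846 open 0.339
```

jog_arm(
  rows=[
    [0.01,0,0,2.7,0,0,-1],
    [0.01,0,0,2.7,0,0,-1],
    [0.01,0,0,2.7,0,0,-1],
    [0.01,0,0,2.7,0,0,-1],
    [0.01,0,0,2.7,0,0,-1],
  ],
)

```text
time: 13.7
position: [0.6197, 0.0604, 0.0952]
ee_rot: [-0.548, 1.505, 0.54]
ft_force: [-0.4, 0.2, -0.8]
opening: 0.348
```

Run:
```python
from h import *
from bench import ctrl
st(ctrl)
f=ctrl.grab_frame("scene");cv2.imwrite("pics/s6.png",cv2.resize(f["frame"][120:250,190:320,::-1],None,fx=4.5,fy=4.5,interpolation=cv2.INTER_CUBIC))
```

```text
t 13.7 pos [0.6197 0.0604 0.0952] press [-0.0001  0.0013  0.0952] q [-0.004  0.393 -0.218  0.961 -0.006  0.872]
x [-0.001 -0.006 -1.   ] z-heading 39.79 rel press 27.93
F [-0.43  0.17 -0.8 ] Tq [-0.043  0.177  0.298] eff6 -0.03942917101085186 open 0.348
```

View pics/s6.png

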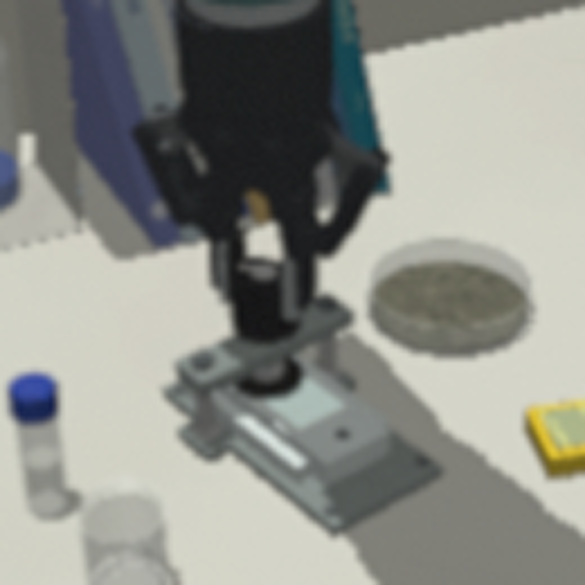

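The torque slope puts first touch at about 84°, so we're about 44° past. The picture shows the knob held at (265,300), with the carrier home. Relaxing, then opening.

jog_arm(
  rows=[
    [0,0,0,0,0,0,-1],
    [0,0,0,0,0,0,-1],
    [0,0,0,0,0,0,0.2],
    [0,0,0,0,0,0,1],
    [0,0,0,0,0,0,1],
  ],
)

```text
time: 14.25
position: [0.6204, 0.0604, 0.0956]
ee_rot: [-0.549, 1.503, 0.54]
ft_force: [-0.5, 0.1, -0.8]
opening: 0.841
```

Run:
```python
from h import *
from bench import ctrl
st(ctrl)
```

```text
t 14.25 pos [0.6204 0.0604 0.0956] press [0.0007 0.0011 0.0956] q [-0.004  0.393 -0.217  0.96  -0.006  0.871]
x [ 0.    -0.006 -1.   ] z-heading 39.85 rel press 27.99
F [-0.45  0.11 -0.84] Tq [-0.028  0.014 -0.014] eff6 -0.0005132658407092094 open 0.841
```

jog_arm(
  rows=[
    [0,0,0,0,0,0,1],
    [0,0,0,0,0,0,1],
    [0,0,0,0,0,0,1],
    [-1,0,0,0,0,0,1],
    [-3,0,0,0,0,0,1],
  ],
)

```text
time: 14.75
position: [0.617, 0.0606, 0.1326]
ee_rot: [-0.547, 1.512, 0.543]
ft_force: [-0.2, -0.5, -0.1]
opening: 0.999
```

jog_arm(
  rows=[
    [-4,0,0,0,0,0,1],
    [-4,0,0,0,0,0,1],
    [-3,0,0,0,0,0,1],
    [0,0,0,0,0,0,1],
    [0,0,0,0,0,0,1],
  ],
)

```text
time: 15.25
position: [0.6199, 0.0614, 0.2546]
ee_rot: [-0.549, 1.503, 0.54]
ft_force: [0.6, 0.6, -0.5]
opening: 0.999
```

Run:
```python
from h import *
from bench import ctrl
st(ctrl)
f=ctrl.grab_frame("scene");cv2.imwrite("pics/s7.png",cv2.resize(f["frame"][150:250,190:320,::-1],None,fx=5.5,fy=5.5,interpolation=cv2.INTER_CUBIC))
s=cv2.convertScaleAbs(cv2.resize(f["frame"][170:205,232:267,::-1],None,fx=16,fy=16,interpolation=cv2.INTER_LANCZOS4),alpha=2.5)
cv2.imwrite("pics/ks7.png",s)
```

```text
t 15.25 pos [0.6199 0.0614 0.2546] press [0.0003 0.0021 0.2546] q [-0.003  0.272 -0.03   1.269 -0.006  0.873]
x [ 0.001 -0.006 -1.   ] z-heading 39.85 rel press 27.99
F [ 0.6   0.65 -0.49] Tq [-0.029  0.    -0.004] eff6 6.304670705503668e-05 open 0.999
```

View pics/s7.png

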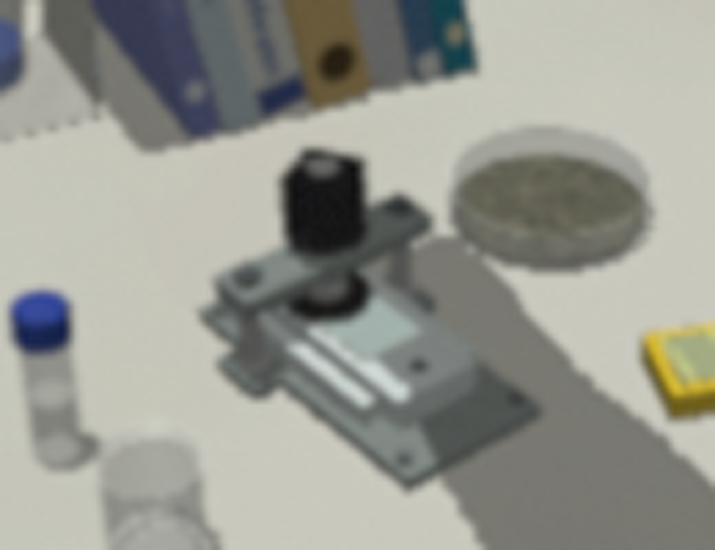

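View pics/ks7.png

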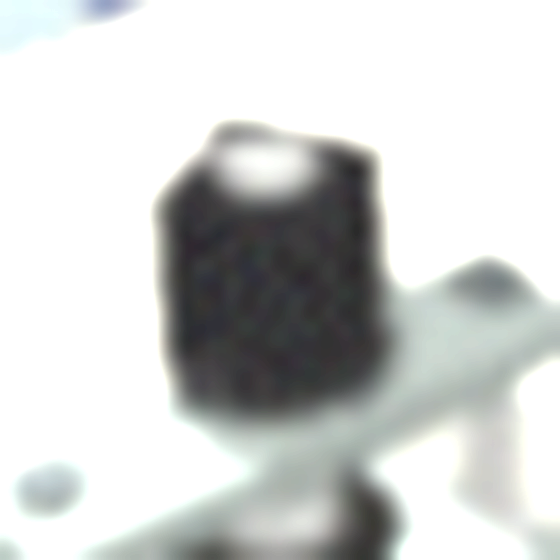

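Run:
```python
from h import *
from bench import ctrl
s=ctrl.grab_frame("scene")
c=unproj(s,(np.array([(160,205),(222,125),(375,155)])+.5)/16-.5+[232,170],.094)
for i,j in((0,1),(1,2)):
    d=c[j]-c[i];print(np.hypot(*d[:2]).round(4),np.degrees(np.arctan2(d[1],d[0])).round(1)%90)
e=unproj(s,(np.array([(407,402),(473,360)])+.5)/5.5-.5+[190,150],.024)
print([topress(p).round(4) for p in e])
t=ctrl.grab_frame("top");cv2.imwrite("pics/t8.png",t["frame"][:,:,::-1])
```

```text
0.023 42.4
0.0243 43.0
[array([-0.0798,  0.0194,  0.024 ]), array([-0.0757, -0.0202,  0.024 ])]
```

View pics/t8.png

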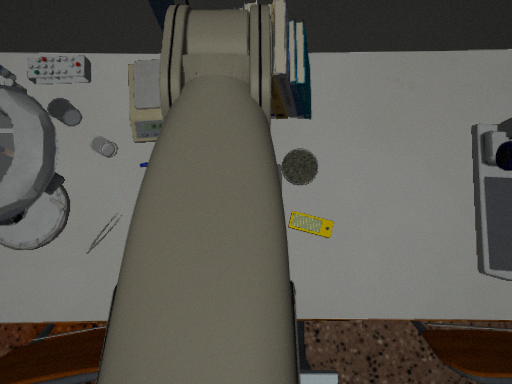

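The arm hides the press in the top view; the dish is still at (300,166). The scene view puts the knob at 42.7°, against about 43° expected, which is about 42° past touch after springback. Handing in.

Run:
```python
from bench import ctrl
print(ctrl.hand_in())
```

```text
the job is handed in; nothing more can be done
None
```

I pushed the aluminium carrier home, tightened the knob about 42° past first touch, let go and handed the job in at about 15 s. No verdict came back.

- **Carrier:** it stopped moving against the back stop with about 11 N on the fingers, within 1 mm of where I expected. The last image put its near end at x about −76 to −80 mm, against −76 mm when fully home. The image is only good to about 2 mm, so the firm stop is the better evidence.
- **First touch:** the torque jumped by about 0.17 N m after roughly 96° of turn. The true point could be off by about 4°, which is within the allowed ±20°.
- **Final turn:** I turned about 44° past that touch and released. The last image shows the knob's flats at 42.7°, so it sprang back about 3°. That works out to about 18.4 N of pad force by the given spring rate; I could not measure that force directly.
- **Vial, beaker and petri dish:** none looked disturbed in the last scene picture. In the last top picture the arm hid the vial, the beaker and the press; the dish was at the same pixel as at the start.

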